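# Bring the phone carriage to rest at the inspection camera

### The arm

A 7-joint arm with a two-finger parallel gripper is mounted at the origin on the work surface. World frame = base frame: x ahead of the robot, y to its left, z up, the work surface at z = 0. Lengths are in mm, angles in rad, forces in N, time in s.
With the tool pointing down it reaches from about 425 to 975 mm from the base axis. Payload 16.7 kg.
Tool frame: the origin (TCP) lies midway between the tips of the shut fingers; the grasp point (between the pads) lies 19 mm behind it; z points along the fingers, y is the line along which they close (so a half turn about z gives the same grasp; the last joint's range is limited). The gripper opens to 85 mm and grips with 20 to 120 N. Pads are 22 mm wide; open, the fingers measure 114 mm over their backs; the gripper's body (76 mm by 85 mm) begins 54 mm behind the grasp point. The pads swing forward as they close: fully open they stand 13 mm farther back than shut.
Start: joints at [1.022, 0.426, 0.074, 1.606, -0.034, 1.111, -0.067], TCP at [262.699, -621.744, 231.302] pointing down, gripper open.
Joint ranges: [-2.85, 2.85], [-0.5, 2.14], [-1.23, 1.37], [0.21, 2.46], [-1.02, 4.16], [0.16, 2.05], [-2.73, 2.73]. Speed limits (rad/s): [1.89, 1.89, 2.39, 2.39, 3.01, 3.01, 3.01].

### API

Orientations are given as a unit quaternion [w, x, y, z].
In Python, from cell import status, viewer, robot, nets gives the robot as it stands. The module is installed in compiled form; this text tells all that it offers.
- The arm moves only by the tool move_arm, never from a script. Its argument "plan" is a list of rows, each a list of 3 entries, a list of its own where there are three numbers: the turn, a rotation vector about the world's x, y, z in rad, then the shift along the world's x, y, z in mm, then the closure, from -1 (fully open) to 1 (shut). In form: [[[rx, ry, rz], [x, y, z], grip], ...]. A call has 1 to 8 rows; each row shifts and turns the commanded pose from where the row before left it; what a row does not reach is not made up. A row lasts 1/10 s, in which the tool goes at most 50 mm and 8.59 degrees, less where a joint would pass 70% of its speed; a pose out of reach is approached as far as the arm can. A call is refused whole if a number of a shift passes 50 or a number of a turn 0.15, either way. A call with a gripper value outside its range is refused whole. The fingers move at their own pace and stop on an object; "grip_force" is the grip in N (left out, the last holds). Time passes only in rows, so rows that do not move let the fingers close. It gives the time, the measured TCP pose, the force, the opening and the grip force at its end, in the units of the state.
- status.get_state(): the state, without advancing time (a new reading comes with each control period).
- viewer.camera(name): name is "side" or "top"; returns a dict with "img" (400x640x3 uint8, blue, green, red), "fov_y" (degrees; the focal length in pixels is half the picture's height over the tangent of half this angle, whatever the lens; pixels are square), "cx", "cy" (the principal point, pixels), "view" (4x4, takes a point from world to camera coordinates). Camera axes: x right, y up, looking along -z (the intrinsics and any distortion apply to the point x, -y, -z); pixel columns grow to the right and rows downward; lengths in mm; the calibration is good to about 2 mm. A picture is of the moment at which its call begins. There is no depth.
- robot.close_job(): hands the job in; it is judged then, once.
Trained networks look in a picture, given as the dict that the camera call returned (one of the last four; its "shot" number tells which), for a name from the list of things; names that differ only in an ending like _2 or _b are one class to them, and where a whole thing is asked for, a point or a joint stands for the part that bears it (a point fixed in the world has none). Each returns a list of dicts, best first, with "p" (0 to 1); they miss things now and then, are a little off and sometimes report something else, mostly with a low value. They report only what shows in the picture. A call takes as long as a camera call. They do not tell look-alikes from the thing itself.
- nets.outline_of(picture, target): "mask" (400x640 bool, what is visible of it) and "bbox" ([left, top, right, bottom] in pixels, round what is visible of it).
The state is a dict: "t": time; "joint_pos": joint angles; "joint_vel": joint speeds; "effort": joint torques, N m; "position": TCP position; "ee_rot": TCP orientation; "force": force on the tool from outside, world axes, zero at the start; "moment": the same for the moment, N m; "gripper_width": finger opening in mm; "grasp_force": force on a finger pad.
Only numpy, scipy, OpenCV 4.12 (cv2) and the standard library are available. Lean on these libraries where they do the work, as an engineer would, in place of code of your own. Each camera call takes 0.05 s, during which the arm holds its last target. There are 200 camera calls.

### The job

Within 20 seconds in all, push the heavy free-running carriage with the opened phone along its track towards the inspection camera and brake it so that it comes to rest with the fin on its tray opposite the camera's fin (within 12 mm), then leave it standing there untouched for at least two seconds before finishing. Touch the carriage only gently and only at its two sprung bumpers, never the tray or the phone, and never let it run into the stop at either end of the track. Leave the bottle, the screwdriver and the phone cover alone.

Things in the scene. Friction and masses are not known exactly. Their poses are not given: they have to be found in the camera images.
- track: Fixed track: aluminium plate 140 x 820 x 12 mm, two steel rails (tops 30 mm above the bench). Origin: centre of its underside on the bench. y runs along the rails to the camera end (within 0.1 rad of world +y), z up. Between the rails at each end a dark stop block, 50 mm wide, top 40 mm above the bench; the chassis under the tray strikes it, the bumpers pass above.
- carriage (a joint): Track-frame y of the carriage's middle, m; 0 at the track's centre. Starts at rest at -0.23 to -0.15; strikes the stops at -0.262 and +0.247. Runs freely: all that moves is nominally 2.6 kg (1.5 to 3.8), viscous friction 0.2 N s/m, dry friction 0.008 N, so from 0.05 m/s it coasts about 0.2 m unless braked by pushing back on the front bumper.
- tray: The carriage's upper part, rigid with it: an aluminium housing 124 mm (x) x 200 mm (y) with a clear plastic tray on it holding an opened phone (fixed). Origin on the track's centre line at bench level, at the middle of the carriage; axes as the track's. Its highest edge is 104 mm above the bench. Not to be touched.
- tray_fin (a point): Tip of the index fin, a plain steel tab 30 mm wide (along y) and 8 mm thick on the +x side of the tray at the middle of its length: 82 mm to +x of the tray's origin, 104 mm above the bench.
- rear_bumper: Bumper at the carriage's -y end (push here): grey block with rubber face, 108 mm wide (x), 45 to 77 mm above the bench, 70 mm out of the housing. Slides up to 45 mm into it on a spring, nominally 30 N/m, no preload, 0.5 N s/m, block 80 g; a carriage running against a still finger rebounds. Origin: the tray's when relaxed, moving along y as it is pressed. Cannot be gripped.
- rear_bumper_face (a point): Middle of the rear bumper's outer face, 61 mm above the bench, 170 mm to -y of the carriage's middle when relaxed; it moves with the bumper.
- front_bumper: The like sprung bumper at the carriage's +y end (push back here to brake): same sizes, spring and travel.
- front_bumper_face (a point): Middle of the front bumper's outer face, 61 mm above the bench, 170 mm to +y of the carriage's middle when relaxed; it moves with the bumper.
- camera: White box camera on a short post beside the track (on its +x side), lens towards the track, 104 (x) x 70 x 124 mm over all; fixed. Origin: under its post on the bench, 150 mm from the track's centre line; axes as the track's.
- camera_fin (a point): The mark: tip of the steel fin, 30 mm wide (along y), on top of the camera, pointing at the track; 121 mm above the bench, 102 mm from the track's centre line. The carriage is at the mark when tray_fin and camera_fin have the same track-frame y: the joint value then equals this point's track-frame y (0.09 to 0.17).
- dispenser: White plastic bottle, 56 mm wide and 130 mm tall, standing beyond the track; origin under its centre. Leave it alone.
- driver: Black screwdriver 160 mm long lying beyond the track; leave it alone.
- cover: Grey phone back cover 76 x 165 x 7 mm lying on the robot's side of the track; leave it alone.
Mind the look-alikes: they are no part of the job. Several things look just like the camera: the one meant starts farthest to the robot's right.

How it is judged (in metres and radians):
On the way:
1. the carriage stands at the camera's mark, untouched and still, for one second (y of tray_fin in the frame of camera_fin between -0.012 and 0.012 m and velocity of joint carriage between -0.012 and 0.012 m/s and contact force between each of the arm, the fingers and rear_bumper below 0.05 N and contact force between each of the arm, the fingers and front_bumper below 0.05 N), for 1 s.
At the end, for the whole second after the job is handed in: the tray's fin is within 12 mm of the camera's fin along the track, the carriage moves slower than 12 mm/s, and nothing touches it (y of tray_fin in the frame of camera_fin between -0.012 and 0.012 m and velocity of joint carriage between -0.012 and 0.012 m/s).
It fails at once if the carriage strikes a stop (value of joint carriage above 0.244 m or value of joint carriage below -0.259 m).
It fails at once if the tray or phone is touched (contact force between any of the arm, the fingers and tray above 0.5 N).
It fails at once if a bumper is struck hard or driven home (over 10 N) (contact force between any of the arm, the fingers and rear_bumper above 10 N or contact force between any of the arm, the fingers and front_bumper above 10 N).
It fails at once if the bottle, screwdriver or cover is disturbed (distance of any of dispenser, driver, cover from where it was at the start of the episode above 0.03 m).
It also fails if it takes over 32 s, if anything falls off the work surface, if the arm or the gripper's body presses on something with over 40 N, if the wrist force passes 120 N, or if a joint passes its speed limit or range.

## Working session

There is one attempt and no reset: what is moved stays moved. The work goes in short steps, Python scripts to look and compute and a tool call to move; the robot and the scene stay as the last step left them, time stands still between calls to the robot, and variables do not carry over. Pictures are saved under pics/ and viewed, at most 10 in all, crops included, and the job is handed in when it is done.

Besides the shell and the picture viewer there is one more tool, called after "Call:" as a command line: name --argument value ..., lists and objects as JSON in quotes. move_arm: Moves the arm, as the interface text tells. Its arguments: {"type":"object","properties":{"plan":{"type":"array"},"grip_force":{"type":"number"}},"required":["plan"]}

```bash
mkdir -p pics; cat > h.py <<'E'
import numpy as np, cv2
from cell import status, viewer, robot, nets
def K(c):
    f=200/np.tan(np.radians(c["fov_y"]/2)); return f,c["cx"],c["cy"]
def proj(c,P):
    P=np.atleast_2d(P); V=np.array(c["view"]); q=P@V[:3,:3].T+V[:3,3]; f,cx,cy=K(c)
    return np.c_[cx+f*q[:,0]/-q[:,2], cy-f*q[:,1]/-q[:,2]]
def back(c,u,v,z):
    f,cx,cy=K(c); V=np.array(c["view"]); R=V[:3,:3]; o=-R.T@V[:3,3]
    d=R.T@np.array([(u-cx)/f,-(v-cy)/f,-1]); return o+d*(z-o[2])/d[2]
E
python3 - <<'E'
from h import *
s=status.get_state(); print(s["t"],s["position"],s["ee_rot"],s["gripper_width"])
for n in("top","side"):
    c=viewer.camera(n); cv2.imwrite(f"pics/{n}0.png",c["img"]); print({k:v for k,v in c.items() if k!="img"})
    for t in ("tray","rear_bumper","front_bumper","camera","track"):
        print(n,t,[(round(d["p"],2),d["bbox"]) for d in nets.outline_of(c,t)])
print(status.get_state()["t"])
E
```

```text
0.0 [ 262.56002564 -621.37124291  230.59854829] [-6.49073595e-04  9.80089398e-01  1.98555593e-01 -1.65794002e-04] 85.59641069967054
{'fov_y': 44.24219771886362, 'cx': 308.70783119741293, 'cy': 195.60643976543722, 'view': array([[-2.81144146e-02, -9.99603230e-01, -1.72129356e-03,
         1.46423184e+02],
       [ 9.96717675e-01, -2.81639532e-02,  7.58990592e-02,
        -5.47188790e+02],
       [-7.59174231e-02,  4.18213905e-04,  9.97114021e-01,
        -1.33772343e+03],
       [ 0.00000000e+00,  0.00000000e+00,  0.00000000e+00,
         1.00000000e+00]]), 'shot': 1}
top tray [(0.76, [388.7, 183.3, 474.7, 240.9]), (0.15, [367.4, 181.4, 497.0, 239.0])]
top rear_bumper [(0.78, [472.1, 194.1, 496.5, 236.6]), (0.59, [391.8, 182.3, 471.6, 240.6])]
top front_bumper [(0.84, [365.3, 194.7, 397.1, 231.0])]
top camera [(0.81, [303.6, 132.5, 329.6, 172.1]), (0.69, [245.3, 106.4, 278.3, 150.5]), (0.59, [143.5, 170.5, 185.5, 206.3]), (0.58, [153.4, 228.8, 193.8, 271.3]), (0.18, [211.6, 180.4, 507.0, 241.3])]
top track [(0.92, [210.6, 178.0, 506.4, 242.5])]
{'fov_y': 55.849187798017674, 'cx': 321.23234060903854, 'cy': 198.3021450836645, 'view': array([[-9.13053826e-01, -4.07749028e-01,  8.56976103e-03,
         5.30529292e+02],
       [ 3.27534225e-01, -7.20588306e-01,  6.11125048e-01,
        -1.38644914e+02],
       [-2.43010375e-01,  5.60796953e-01,  7.91487672e-01,
        -9.68427199e+02],
       [ 0.00000000e+00,  0.00000000e+00,  0.00000000e+00,
         1.00000000e+00]]), 'shot': 2}
side tray [(0.62, [344.0, 100.3, 407.6, 165.7])]
side rear_bumper [(0.51, [376.6, 92.9, 410.4, 112.1])]
side front_bumper [(0.94, [334.9, 146.3, 381.1, 180.2]), (0.58, [307.4, 87.2, 326.2, 127.0])]
side camera [(0.94, [257.6, 159.6, 301.1, 211.0]), (0.92, [184.0, 310.4, 249.7, 370.1]), (0.78, [259.4, 332.0, 323.5, 392.2]), (0.57, [199.6, 189.2, 248.5, 250.5])]
side track [(0.97, [245.1, 94.7, 414.5, 323.2])]
0.6
```

```bash
python3 - <<'E'
import cv2
i=cv2.imread("pics/top0.png"); cv2.imwrite("pics/top_crop.png",cv2.resize(i[90:290,130:530],None,fx=2,fy=2,interpolation=cv2.INTER_CUBIC))
E
```

```text
(no output)
```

View pics/top_crop.png

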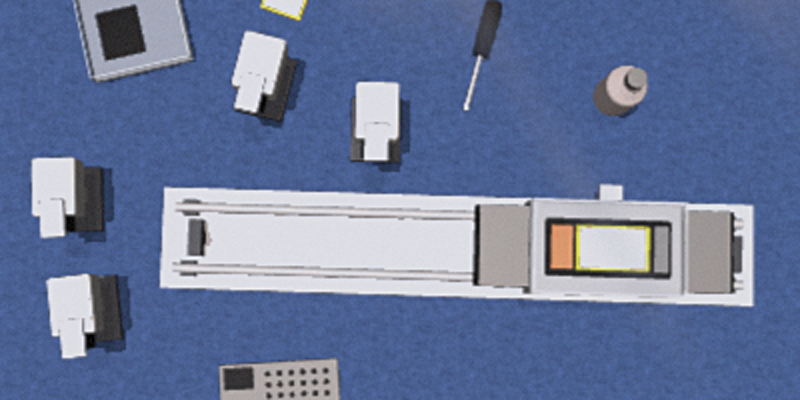

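View pics/side0.png

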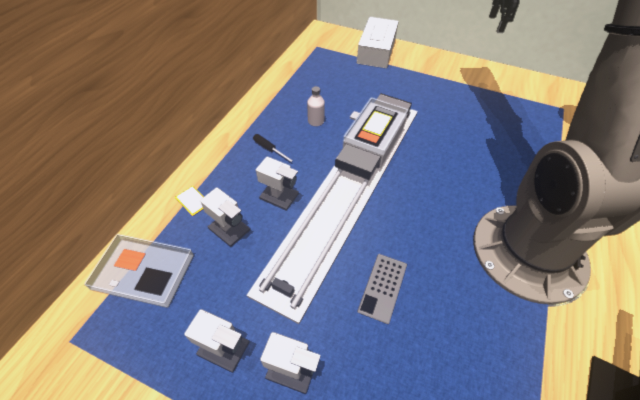

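View pics/top0.png

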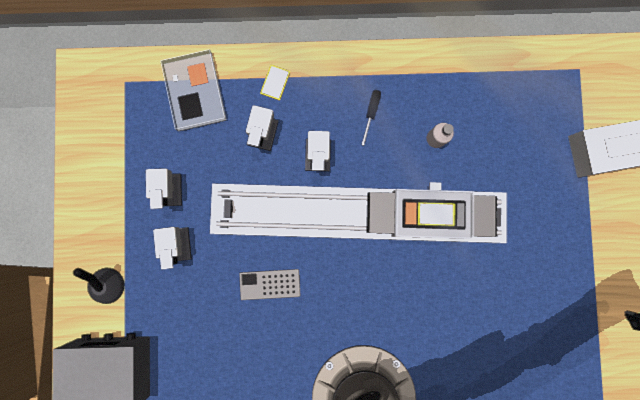

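The top view shows the track running across at rows 185–243, with the carriage at about (434,214) and its fin at (435,187). Image right is -y.

Camera look-alikes are at (318,150), (262,127), (165,188) and (172,247). The one meant is (318,150): it is farthest to the robot's right and the only one standing beside the track with its fin towards it. The enlarged crop confirms this at crop (377,120).

Next I'll work out the geometry.

```bash
cat >> h.py <<'E'
def track_pose(c,img):
    """plate rect at z=12 from white mask"""
    pass
def rect(c,img,T,z,x0=-100,x1=160,y0=-420,y1=420,s=2.0):
    """metric picture of height z in track frame; col=(y-y0)*s, row=(x1-x)*s"""
    ox,oy,th=T; R=np.array([[np.cos(th),-np.sin(th)],[np.sin(th),np.cos(th)]])
    P=np.array([[x1,y0],[x1,y1],[x0,y1],[x0,y0]],float)
    W=P@R.T+[ox,oy]; uv=proj(c,np.c_[W,np.full(4,z)])
    dst=np.c_[(P[:,1]-y0)*s,(x1-P[:,0])*s]
    H=cv2.getPerspectiveTransform(uv.astype(np.float32),dst.astype(np.float32))
    return cv2.warpPerspective(img,H,(int((y1-y0)*s),int((x1-x0)*s)),flags=cv2.INTER_CUBIC)
E
python3 - <<'E'
from h import *
import ast
from scipy.optimize import least_squares
V1=np.array([[-2.81144146e-02,-9.99603230e-01,-1.72129356e-03,1.46423184e+02],[9.96717675e-01,-2.81639532e-02,7.58990592e-02,-5.47188790e+02],[-7.59174231e-02,4.18213905e-04,9.97114021e-01,-1.33772343e+03],[0,0,0,1]])
c=dict(fov_y=44.24219771886362,cx=308.70783119741293,cy=195.60643976543722,view=V1)
V2=np.array([[-9.13053826e-01,-4.07749028e-01,8.56976103e-03,5.30529292e+02],[3.27534225e-01,-7.20588306e-01,6.11125048e-01,-1.38644914e+02],[-2.43010375e-01,5.60796953e-01,7.91487672e-01,-9.68427199e+02],[0,0,0,1]])
c2=dict(fov_y=55.849187798017674,cx=321.23234060903854,cy=198.3021450836645,view=V2)
import pickle; pickle.dump((c,c2),open("cal.pkl","wb"))
img=cv2.imread("pics/top0.png")
cr=np.array([[165,188],[752,205],[752,305],[160,287]])/2+[130,90]
for u,v in cr: print(back(c,u,v,12).round(1))
P=np.array([[70,410],[70,-410],[-70,-410],[-70,410]])
def f(t):
    R=np.array([[np.cos(t[2]),-np.sin(t[2])],[np.sin(t[2]),np.cos(t[2])]])
    return (proj(c,np.c_[P@R.T+t[:2],np.full(4,12)])-cr).ravel()
r=least_squares(f,[560,0,0]); T=r.x; print(T,r.fun.round(1))
for t,z in (("a",104),):
    i=rect(c,img,T,z,s=.95); cv2.imwrite("pics/rect.png",i)
s2=cv2.imread("pics/side0.png")
i2=rect(c2,s2,T,104,s=.95); cv2.imwrite("pics/rect2.png",np.vstack([i,i2]))
E
```

```text
[591.8 397.9  12. ]
[ 544.9 -417.3   12. ]
[ 406.8 -409.3   12. ]
[454.5 406.6  12. ]
[ 4.99537750e+02 -5.50631588e+00 -5.79473215e-02] [-0.7 -0.5  0.5 -0.3  0.6  0.3 -0.4  0.4]
```

View pics/rect2.png

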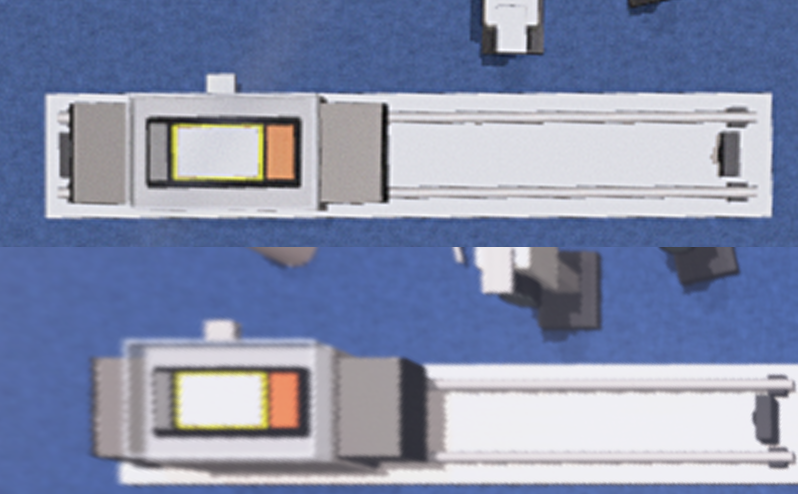

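The rectified views (top upper, side lower) agree well. The tray fin is at column 221 and the camera fin at column 512. Now I'll refine both fins to subpixel.

```bash
cat >> h.py <<'E'
T=[499.54,-5.51,-0.05795]
def edges(pr):
    g=np.gradient(cv2.GaussianBlur(pr[None].astype(np.float32),(0,0),4)[0]); 
    def sub(i): 
        d=g[i-1]-2*g[i]+g[i+1]; return i+(0.5*(g[i-1]-g[i+1])/d if d else 0)
    return sub(int(np.argmax(g[1:-1]))+1),sub(int(np.argmin(g[1:-1]))+1)
E
python3 - <<'E'
from h import *
import pickle
C=pickle.load(open("cal.pkl","rb"))
out=[]
for c,n in zip(C,("top0","side0")):
    im=cv2.imread(f"pics/{n}.png")
    for name,z,xr,yr in (("tray",104,(76,84),(-220,-150)),("cam",121,(103,112),(90,150))):
        r=rect(c,im,T,z,xr[0],xr[1],yr[0],yr[1],4)[:,:,2]   # red channel: low on blue cloth
        a,b=edges(r.mean(0)); print(n,name,a/4+yr[0],b/4+yr[0],"mid",(a+b)/8+yr[0])
    r=rect(c,im,T,121,60,170,60,180,3); out.append(cv2.resize(r,(360,330)))
cv2.imwrite("pics/camfin.png",np.hstack(out))
E
```

```text
top0 tray -202.72581 -173.57986 mid -188.15285
top0 cam 102.92662 133.73207 mid 118.329346
side0 tray -204.4735 -174.49379 mid -189.48364
side0 cam 99.96433 131.155 mid 115.55966
```

View pics/camfin.png

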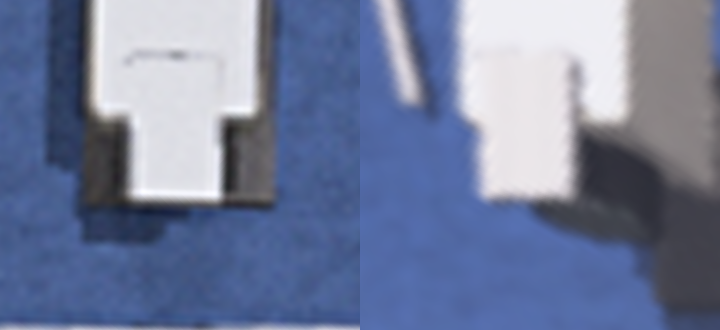

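Mark: q≈117 mm. Start: q≈-188.7 mm. Each push uses a constant-speed finger at u: the spring rebound gives the carriage about 1.9u, whatever its mass. Braking works the same way in reverse. Now I'll approach the rear bumper.

Call:
move_arm --plan '[[[0, 0, -0.043], [27, 27, -22], 1], [[0, 0, -0.043], [27, 27, -22], 1], [[0, 0, -0.043], [27, 27, -22], 1], [[0, 0, -0.043], [27, 27, -22], 1], [[0, 0, -0.043], [27, 27, -22], 1], [[0, 0, -0.043], [27, 27, -22], 1], [[0, 0, -0.043], [27, 27, -22], 1], [[0, 0, -0.041], [25, 27, -22], 1]]'

```text
t: 1.4
position: [477.9, -404.6, 54.6]
ee_rot: [0.0, 1.0, 0.028, 0.0]
force: [0.5, -1.2, -0.4]
gripper_width: 0.1
grasp_force: 0.0
```

```bash
cat >> h.py <<'E'
def tf(p):  # world -> track frame
    d=np.array(p[:2])-T[:2]; c,s=np.cos(T[2]),np.sin(T[2]); return np.array([c*d[0]+s*d[1],-s*d[0]+c*d[1],p[2]])
TP=None
def carr(c,name):
    """carriage q (mm) by template of the phone/tray at z=104 from first picture"""
    import pickle
    C=dict(zip(("top","side"),pickle.load(open("cal.pkl","rb"))))
    q0=-188.15 if name=="top" else -189.48
    r0=rect(C[name],cv2.imread(f"pics/{name}0.png"),T,104,s=2); r=rect(c,c["img"],T,104,s=2)
    best=[]
    for (xa,xb,ya,yb) in ((-40,40,-90,-10),(-40,40,10,90),(68,90,-25,25)):   # two phone halves, fin; offsets from q0
        a,b=int((160-xb)*2),int((160-xa)*2); l,h=int((q0+ya+420)*2),int((q0+yb+420)*2)
        m=cv2.matchTemplate(r[a-4:b+4],r0[a:b,l:h],cv2.TM_CCOEFF_NORMED); _,p,_,(j,i)=cv2.minMaxLoc(m); g=m[i]
        sj=j
        if 0<j<len(g)-1: sj=j+0.5*(g[j-1]-g[j+1])/(g[j-1]-2*g[j]+g[j+1])
        best.append((round(float(p),2),round((sj-l)/2+q0,2)))
    return best
def look(names=("top",)):
    for n in names:
        c=viewer.camera(n); s=status.get_state()
        print(n,"t(after)",round(s["t"],3),"q",carr(c,n),"tcp",tf(s["position"]).round(1),"F",np.round(s["force"],2))
    return c
E
python3 - <<'E'
from h import *
look(("top","side"))
s=status.get_state();print(s["position"],s["gripper_width"])
E
```

```text
top t(after) 1.45 q [(1.0, np.float32(-188.15)), (1.0, np.float32(-188.15)), (1.0, np.float32(-188.15))] tcp [   4.9 -392.4   51. ] F [ 4.57  7.74 -3.75]
side t(after) 1.5 q [(1.0, np.float32(-189.48)), (1.0, np.float32(-189.47)), (1.0, np.float32(-189.48))] tcp [   3.2 -394.6   52.4] F [-0.1  -0.23 -0.29]
[ 479.88530077 -399.64866746   52.40888759] 0.08520543456423882
```

Call:
move_arm --plan '[[[0, 0, 0], [0.5, 9, 0], 1], [[0, 0, 0], [0.3, 5, 0], 1], [[0, 0, 0], [0.2, 4, 0], 1], [[0, 0, 0], [0.2, 4, 0], 1], [[0, 0, 0], [0.2, 4, 0], 1], [[0, 0, 0], [0.2, 4, 0], 1], [[0, 0, 0], [0.2, 4, 0], 1], [[0, 0, 0], [0.2, 4, 0], 1]]'

```text
t: 2.3
position: [478.7, -367.5, 55.3]
ee_rot: [0.0, 1.0, 0.029, 0.0]
force: [0.1, -0.6, 0.3]
gripper_width: -0.0
grasp_force: 0.1
```

```bash
python3 - <<'E'
from h import *
look()
E
```

```text
top t(after) 2.35 q [(1.0, np.float32(-187.5)), (1.0, np.float32(-187.74)), (0.99, np.float32(-187.13))] tcp [ 3.000e-01 -3.618e+02  5.530e+01] F [0.3  0.21 0.02]
```

Call:
move_arm --plan '[[[0, 0, 0], [0.2, 4, 0], 1], [[0, 0, 0], [0.2, 4, 0], 1], [[0, 0, 0], [0.2, 4, 0], 1], [[0, 0, 0], [0.3, 4, 0], 1], [[0, 0, 0], [0.2, 4, 0], 1], [[0, 0, 0], [0.2, 4, 0], 1]]'

```text
t: 2.95
position: [480.0, -343.4, 55.3]
ee_rot: [-0.0, 1.0, 0.029, 0.0]
force: [0.4, 0.0, 0.8]
gripper_width: -0.2
grasp_force: 0.1
```

```bash
python3 - <<'E'
from h import *
look(("top","top"))
E
```

```text
top t(after) 3.0 q [(0.98, np.float32(-163.58)), (0.99, np.float32(-163.8)), (0.99, np.float32(-162.79))] tcp [ 2.000e-01 -3.377e+02  5.530e+01] F [ 0.4   0.74 -0.66]
top t(after) 3.05 q [(0.98, np.float32(-160.28)), (0.99, np.float32(-160.25)), (0.99, np.float32(-159.7))] tcp [ 2.000e-01 -3.381e+02  5.530e+01] F [-0.98  0.31  0.55]
```

Call:
move_arm --plan '[[[0, 0, 0], [0.2, 4, 0], 1], [[0, 0, 0], [0.1, 2, 0], 1]]'

```text
t: 3.25
position: [480.3, -337.4, 55.3]
ee_rot: [-0.0, 1.0, 0.029, -0.0]
force: [0.7, -0.6, 1.1]
gripper_width: 0.1
grasp_force: 0.0
```

```bash
python3 - <<'E'
from h import *
look(("top","side"))
E
```

```text
top t(after) 3.3 q [(0.98, np.float32(-143.33)), (0.98, np.float32(-143.59)), (0.98, np.float32(-142.4))] tcp [ 1.000e-01 -3.322e+02  5.520e+01] F [0.79 0.4  0.15]
side t(after) 3.35 q [(0.99, np.float32(-141.72)), (1.0, np.float32(-141.45)), (0.99, np.float32(-140.83))] tcp [ 1.000e-01 -3.324e+02  5.530e+01] F [-0.32  0.25  0.19]
```

Call:
move_arm --plan '[[[0, 0, 0], [0, -5, 45], 1], [[0, 0, 0], [0, 0, 45], 1], [[0, 0, 0], [2.8, 48, 0], 1], [[0, 0, 0], [2.8, 48, 0], 1], [[0, 0, 0], [2.8, 48, 0], 1], [[0, 0, 0], [2.8, 48, 0], 1], [[0, 0, 0], [2.8, 48, 0], 1], [[0, 0, 0], [2.8, 48, 0], 1]]'

```text
t: 4.15
position: [496.9, -53.0, 145.6]
ee_rot: [0.0, 1.0, 0.029, 0.0]
force: [1.3, -0.7, 0.7]
gripper_width: -0.1
grasp_force: 0.0
```

Call:
move_arm --plan '[[[0, 0, 0], [2.8, 48, 0], 1], [[0, 0, 0], [2.8, 48, 0], 1], [[0, 0, 0], [2.8, 48, 0], 1], [[0, 0, 0], [2.8, 48, 0], 1], [[0, 0, 0], [2.8, 48, 0], 1], [[0, 0, 0], [2.0, 35, -20], 1], [[0, 0, 0], [0.5, 10, -40], 1], [[0, 0, 0], [0, 0, -30], 1]]'

```text
t: 4.95
position: [513.1, 232.7, 53.8]
ee_rot: [-0.001, 1.0, 0.03, 0.0]
force: [0.1, -0.6, -0.0]
gripper_width: -0.2
grasp_force: 0.0
```

```bash
python3 - <<'E'
from h import *
look(("top","side","top"))
E
```

```text
top t(after) 5.0 q [(0.99, np.float32(-38.72)), (0.99, np.float32(-38.79)), (0.99, np.float32(-37.61))] tcp [ -2.2 236.   49.5] F [-3.65 -2.9  -5.94]
side t(after) 5.05 q [(0.61, np.float32(-37.65)), (0.77, np.float32(-36.61)), (0.65, np.float32(122.04))] tcp [ -1.9 235.3  51.8] F [-0.62 -1.01  0.86]
top t(after) 5.1 q [(0.99, np.float32(-33.14)), (0.99, np.float32(-33.2)), (0.99, np.float32(-32.09))] tcp [ -0.6 235.5  54.2] F [ 0.66 -0.07  1.73]
```

Call:
move_arm --plan '[[[0, 0, 0], [0.2, 4, 0], 1], [[0, 0, 0], [0.3, 4, 0], 1], [[0, 0, 0], [0.2, 4, 0], 1], [[0, 0, 0], [0.3, 4, 0], 1], [[0, 0, 0], [0.1, 2, 0], 1], [[0, 0, 0], [0, 0, 0], 1], [[0, 0, 0], [0, 0, 0], 1], [[0, 0, 0], [0, 0, 0], 1]]'

```text
t: 5.9
position: [514.7, 248.0, 55.3]
ee_rot: [0.0, 1.0, 0.029, -0.0]
force: [-0.6, 0.5, -0.2]
gripper_width: -0.2
grasp_force: 0.0
```

```bash
python3 - <<'E'
from h import *
look(("top",))
E
```

```text
top t(after) 5.95 q [(0.98, np.float32(12.31)), (0.98, np.float32(12.1)), (0.98, np.float32(14.27))] tcp [  0.4 254.   55.3] F [-0.77 -0.95 -0.64]
```

```bash
cat > fit.py <<'E'
import numpy as np
from scipy.optimize import least_squares
# push sim: finger face f(t)=f0+40mm/s (t<=2.35 etc. piecewise from tcp), offset unknown
ft=np.array([1.4,1.5,1.6,1.7,2.3,2.35,2.95,3.05,3.15,3.25,3.6]); fy=np.array([-400,-400,-391,-386,-362,-362,-338,-338,-334,-332.2,-332.2])
D=np.array([[2.3,-187.1],[2.95,-162.8],[3.0,-159.7],[3.25,-142.4],[4.95,-37.6],[5.05,-32.1]])
def sim(p,ts):
    m,off,k,dry=p; q,v,t=-188.15,0.,1.5; dt=1e-3; out=[]
    for te in ts:
        while t<te-1e-9:
            x=np.interp(t,ft,fy)+off-(q-170); F=0
            if t<3.6 and x>0: F=max(0,k*x/1e3)*1e3
            fr=0.2*v+dry*1e3*np.sign(v)
            a=(F-fr)/m if (v or F>dry*1e3) else 0
            v+=a*dt; q+=v*dt; t+=dt
        out.append((q,v))
    return np.array(out)
r=least_squares(lambda p:np.r_[sim(p,D[:,0])[:,0]-D[:,1],(p[2]-30)/3,(p[3]-.008)/.004*1,(p[1]-13)/3],[2.8,13,30,.008],x_scale=[1,3,10,.01],diff_step=1e-3)
print(r.x,r.fun.round(2)); print(sim(r.x,D[:,0]).round(1)[:,1], sim(r.x,[5.9,6.5,7,7.5]).round(1))
E
python3 fit.py
```

```text
[2.51116889e+00 1.11243289e+01 2.78699650e+01 1.17497218e-02] [-0.68 -0.56 -0.11  0.38  0.25  0.07 -0.71  0.94 -0.63]
[ 6.3 69.7 71.8 69.9 53.6 52.7] [[ 9.6 45.4]
 [35.4 40.6]
 [54.7 36.7]
 [72.1 33. ]]
```

Call:
move_arm --plan '[[[0, 0, 0], [0, 0, 0], 1], [[0, 0, 0], [0, 0, 0], 1], [[0, 0, 0], [0, 0, 0], 1], [[0, 0, 0], [0, 0, 0], 1], [[0, 0, 0], [0, 0, 0], 1], [[0, 0, 0], [0.1, 2.2, 0], 1], [[0, 0, 0], [0.1, 2.2, 0], 1]]'

```text
t: 6.65
position: [514.9, 252.9, 55.3]
ee_rot: [-0.0, 1.0, 0.029, 0.0]
force: [0.0, 0.0, 0.0]
gripper_width: 0.1
grasp_force: 0.0
```

```bash
python3 - <<'E'
from h import *
look(("top",))
E
```

```text
top t(after) 6.7 q [(0.99, np.float32(49.13)), (0.97, np.float32(48.82)), (0.99, np.float32(50.78))] tcp [  0.3 259.3  55.3] F [-0.23  0.94  0.56]
```

Call:
move_arm --plan '[[[0, 0, 0], [0.1, 2, 0], 1], [[0, 0, 0], [0.1, 2, 0], 1], [[0, 0, 0], [0.1, 2, 0], 1], [[0, 0, 0], [0.1, 2, 0], 1], [[0, 0, 0], [0.1, 2, 0], 1], [[0, 0, 0], [0.1, 2, 0], 1], [[0, 0, 0], [0.1, 2, 0], 1], [[0, 0, 0], [0.1, 2, 0], 1]]'

```text
t: 7.5
position: [515.7, 268.8, 55.3]
ee_rot: [-0.0, 1.0, 0.029, 0.0]
force: [-0.1, -0.8, -0.5]
gripper_width: -0.2
grasp_force: 0.0
```

```bash
python3 - <<'E'
from h import *
look(("top",))
E
```

```text
top t(after) 7.55 q [(0.98, np.float32(87.23)), (0.96, np.float32(86.67)), (0.98, np.float32(89.68))] tcp [2.000e-01 2.752e+02 5.530e+01] F [-0.17  0.87 -0.76]
```

Call:
move_arm --plan '[[[0, 0, 0], [0.1, 2.1, 0], 1], [[0, 0, 0], [0.1, 2.1, 0], 1], [[0, 0, 0], [0.1, 2.1, 0], 1], [[0, 0, 0], [0.1, 2.1, 0], 1], [[0, 0, 0], [0.1, 2.1, 0], 1], [[0, 0, 0], [0.1, 2.1, 0], 1]]'

```text
t: 8.15
position: [516.3, 281.5, 55.3]
ee_rot: [-0.0, 1.0, 0.029, 0.0]
force: [0.3, -0.1, 0.3]
gripper_width: 0.0
grasp_force: 0.1
```

```bash
python3 - <<'E'
from h import *
look(("top",))
E
```

```text
top t(after) 8.2 q [(0.98, np.float32(104.5)), (0.95, np.float32(103.94)), (0.97, np.float32(107.18))] tcp [1.000e-01 2.878e+02 5.530e+01] F [0.36 0.51 0.17]
```

Call:
move_arm --plan '[[[0, 0, 0], [0.1, 2.0, 0], 1]]'

```text
t: 8.3
position: [516.4, 283.2, 55.3]
ee_rot: [0.0, 1.0, 0.029, -0.0]
force: [-0.0, -0.1, 0.1]
gripper_width: -0.1
grasp_force: 0.1
```

```bash
python3 - <<'E'
from h import *
look(("top","top"))
E
```

```text
top t(after) 8.35 q [(0.98, np.float32(105.07)), (0.95, np.float32(104.5)), (0.97, np.float32(107.82))] tcp [1.000e-01 2.896e+02 5.530e+01] F [ 0.26  0.43 -0.52]
top t(after) 8.4 q [(0.98, np.float32(105.04)), (0.95, np.float32(104.47)), (0.97, np.float32(107.77))] tcp [1.000e-01 2.895e+02 5.530e+01] F [ 0.75 -0.67 -1.61]
```

Call:
move_arm --plan '[[[0, 0, 0], [0.6, 12, 0], 1], [[0, 0, 0], [0.6, 15, 30], 1], [[0, 0, 0], [0, 0, 45], 1], [[0, 0, 0], [0, 0, 20], 1]]'

```text
t: 8.8
position: [518.3, 312.4, 153.8]
ee_rot: [-0.001, 1.0, 0.029, 0.001]
force: [0.2, -0.3, 0.5]
gripper_width: -0.1
grasp_force: 0.0
```

```bash
cat >> h.py <<'E'
def fins(c):
    o=[]
    for z,xr,yr in ((104,(76,84),(75,155)),(121,(103,112),(90,150))):
        r=rect(c,c["img"],T,z,xr[0],xr[1],yr[0],yr[1],4)[:,:,2]; a,b=edges(r.mean(0)); o.append((a+b)/8+yr[0])
    return np.round([o[0],o[1],o[0]-o[1]],2)
E
python3 - <<'E'
from h import *
c=look(("top",)); print(fins(c)); cv2.imwrite("pics/top1.png",c["img"])
c=look(("side",)); print(fins(c)); cv2.imwrite("pics/side1.png",c["img"])
E
```

```text
top t(after) 8.85 q [(0.98, np.float32(104.01)), (0.96, np.float32(103.61)), (0.96, np.float32(106.18))] tcp [  1.3 318.8 155.9] F [1.96 0.7  2.88]
[105.96 118.37 -12.41]
side t(after) 8.9 q [(0.96, np.float32(101.64)), (0.95, np.float32(101.88)), (0.37, np.float32(179.19))] tcp [  1.  318.3 153.7] F [ 0.86  0.33 -0.21]
[ 89.45 100.06 -10.61]
```

Call:
move_arm --plan '[[[0, 0, 0], [-2.8, -48, 0], 1], [[0, 0, 0], [-2.8, -48, 0], 1], [[0, 0, 0], [-2.8, -48, 0], 1], [[0, 0, 0], [-2.8, -48, 0], 1], [[0, 0, 0], [-2.8, -48, 0], 1], [[0, 0, 0], [-2.8, -48, 0], 1], [[0, 0, 0], [-2.8, -48, 0], 1], [[0, 0, 0], [-2.8, -48, 0], 1]]'

```text
t: 9.7
position: [494.8, -75.2, 149.9]
ee_rot: [-0.0, 1.0, 0.029, -0.0]
force: [0.5, 0.1, -0.1]
gripper_width: -0.0
grasp_force: 0.0
```

Call:
move_arm --plan '[[[0, 0, 0], [-2.0, -35, 0], 1], [[0, 0, 0], [-0.5, -13, -20], 1], [[0, 0, 0], [0, 0, -40], 1], [[0, 0, 0], [0, 0, -25], 1], [[0, 0, 0], [0, 0, -10], 1]]'

```text
t: 10.2
position: [491.4, -121.2, 52.7]
ee_rot: [-0.0, 1.0, 0.029, -0.002]
force: [0.2, -0.7, -0.5]
gripper_width: -0.0
grasp_force: 0.0
```

```bash
python3 - <<'E'
from h import *
c=look(("top",)); print(fins(c)); cv2.imwrite("pics/top2.png",c["img"])
E
```

```text
top t(after) 10.25 q [(0.98, np.float32(103.29)), (0.98, np.float32(103.13)), (0.98, np.float32(105.31))] tcp [  -1.4 -115.9   52.5] F [-1.51  0.46 -1.2 ]
[105.35 118.34 -12.99]
```

Call:
move_arm --plan '[[[0, 0, 0], [0.7, 12, 0], 1], [[0, 0, 0], [0.7, 12, 0], 1], [[0, 0, 0], [0.4, 7, 0], 1], [[0, 0, 0], [0.2, 3, 0], 1], [[0, 0, 0], [0, 0.6, 0], 1], [[0, 0, 0], [0, 0.4, 0], 1], [[0, 0, 0], [0, 0.4, 0], 1], [[0, 0, 0], [0, 0.4, 0], 1]]'

```text
t: 11.05
position: [494.6, -86.3, 55.3]
ee_rot: [0.0, 1.0, 0.029, -0.0]
force: [0.4, -0.7, 0.2]
gripper_width: -0.1
grasp_force: 0.0
```

```bash
python3 - <<'E'
from h import *
c=look(("top",)); print(fins(c))
E
```

```text
top t(after) 11.1 q [(0.98, np.float32(103.29)), (0.98, np.float32(103.13)), (0.98, np.float32(105.28))] tcp [ -0.2 -80.8  55.3] F [-0.27  0.35  0.27]
[105.29 118.31 -13.02]
```

Call:
move_arm --plan '[[[0, 0, 0], [0.1, 0.8, 0], 1], [[0, 0, 0], [0, 0.7, 0], 1], [[0, 0, 0], [0, 0.5, 0], 1], [[0, 0, 0], [0, 0.45, 0], 1], [[0, 0, 0], [0, 0.45, 0], 1], [[0, 0, 0], [0, 0.45, 0], 1], [[0, 0, 0], [0, 0.45, 0], 1], [[0, 0, 0], [0, 0.45, 0], 1]]'

```text
t: 11.9
position: [494.8, -81.7, 55.3]
ee_rot: [-0.0, 1.0, 0.029, 0.0]
force: [-0.8, -0.1, 0.0]
gripper_width: -0.2
grasp_force: 0.0
```

```bash
python3 - <<'E'
from h import *
c=look(("top",)); print(fins(c))
E
```

```text
top t(after) 11.95 q [(0.98, np.float32(103.44)), (0.98, np.float32(103.3)), (0.98, np.float32(105.3))] tcp [ -0.3 -76.2  55.3] F [ 0.36 -1.3   0.03]
[105.34 118.4  -13.06]
```

Call:
move_arm --plan '[[[0, 0, 0], [0, 0.45, 0], 1], [[0, 0, 0], [0, 0.45, 0], 1], [[0, 0, 0], [0.1, 0.45, 0], 1], [[0, 0, 0], [0, 0.45, 0], 1], [[0, 0, 0], [0, 0.45, 0], 1], [[0, 0, 0], [0, 0.45, 0], 1], [[0, 0, 0], [0, 0.45, 0], 1]]'

```text
t: 12.65
position: [494.9, -78.5, 55.3]
ee_rot: [-0.0, 1.0, 0.029, 0.0]
force: [-0.8, 0.3, -0.9]
gripper_width: 0.1
grasp_force: 0.0
```

```bash
python3 - <<'E'
from h import *
c=look(("top",)); print(fins(c))
E
```

```text
top t(after) 12.7 q [(0.98, np.float32(107.22)), (0.98, np.float32(107.04)), (0.97, np.float32(110.07))] tcp [ -0.4 -73.1  55.3] F [ 0.02  0.59 -0.76]
[109.67 118.36  -8.69]
```

Call:
move_arm --plan '[[[0, 0, 0], [0, 0, 0], 1], [[0, 0, 0], [-0.3, -5, 0], 1], [[0, 0, 0], [-0.6, -10, 0], 1], [[0, 0, 0], [0, 0, 0], 1], [[0, 0, 0], [0, 0, 0], 1]]'

```text
t: 13.2
position: [493.9, -94.1, 55.3]
ee_rot: [-0.0, 1.0, 0.028, -0.0]
force: [0.4, 0.4, -0.3]
gripper_width: 0.1
grasp_force: 0.0
```

```bash
python3 - <<'E'
from h import *
c=look(("top",)); print(fins(c))
E
```

```text
top t(after) 13.25 q [(0.98, np.float32(111.27)), (0.97, np.float32(111.1)), (0.98, np.float32(113.12))] tcp [ -0.4 -88.4  55.3] F [ 0.07 -0.21  0.11]
[113.08 118.34  -5.26]
```

Call:
move_arm --plan '[[[0, 0, 0], [0, 0, 0], 1], [[0, 0, 0], [0, 0, 0], 1], [[0, 0, 0], [0, 0, 0], 1], [[0, 0, 0], [0, 0, 0], 1], [[0, 0, 0], [0, 0, 0], 1], [[0, 0, 0], [0, 0, 0], 1], [[0, 0, 0], [0, 0, 0], 1], [[0, 0, 0], [0, 0, 0], 1]]'

```text
t: 14.05
position: [494.0, -93.5, 55.3]
ee_rot: [-0.0, 1.0, 0.029, 0.0]
force: [0.6, -0.0, -1.0]
gripper_width: -0.3
grasp_force: 0.0
```

```bash
python3 - <<'E'
from h import *
c=look(("top",)); print(fins(c))
E
```

```text
top t(after) 14.1 q [(0.98, np.float32(115.7)), (0.98, np.float32(115.52)), (0.98, np.float32(118.21))] tcp [ -0.4 -88.2  55.3] F [ 0.91 -0.62  0.34]
[118.16 118.33  -0.17]
```

Call:
move_arm --plan '[[[0, 0, 0], [0, 0, 0], 1], [[0, 0, 0], [0, 0, 0], 1], [[0, 0, 0], [0, 0, 0], 1], [[0, 0, 0], [0, 0, 0], 1], [[0, 0, 0], [0, 0, 0], 1], [[0, 0, 0], [0, 0, 0], 1], [[0, 0, 0], [0, 0, 0], 1], [[0, 0, 0], [0, 0, 0], 1]]'

```text
t: 14.9
position: [494.0, -93.5, 55.3]
ee_rot: [-0.0, 1.0, 0.029, -0.0]
force: [0.6, 0.1, 0.7]
gripper_width: -0.0
grasp_force: 0.0
```

Call:
move_arm --plan '[[[0, 0, 0], [0, 0, 0], 1], [[0, 0, 0], [0, 0, 0], 1], [[0, 0, 0], [0, 0, 0], 1], [[0, 0, 0], [0, 0, 0], 1], [[0, 0, 0], [0, 0, 0], 1], [[0, 0, 0], [0, 0, 0], 1], [[0, 0, 0], [0, 0, 0], 1], [[0, 0, 0], [0, 0, 0], 1]]'

```text
t: 15.7
position: [494.0, -93.5, 55.3]
ee_rot: [-0.0, 1.0, 0.029, 0.0]
force: [-0.5, 0.4, 0.4]
gripper_width: -0.0
grasp_force: 0.0
```

```bash
python3 - <<'E'
from h import *
c=look(("top",)); print(fins(c)); c=look(("side",))
E
```

```text
top t(after) 15.75 q [(0.98, np.float32(119.02)), (0.98, np.float32(118.83)), (0.98, np.float32(120.89))] tcp [ -0.4 -88.2  55.3] F [ 0.19  0.08 -0.57]
[120.8  118.34   2.46]
side t(after) 15.8 q [(0.97, np.float32(116.61)), (0.99, np.float32(117.4)), (0.98, np.float32(120.02))] tcp [ -0.4 -88.2  55.3] F [0.57 0.16 0.03]
```

Call:
move_arm --plan '[[[0, 0, 0], [0, 0, 0], 1], [[0, 0, 0], [0, 0, 0], 1], [[0, 0, 0], [0, 0, 0], 1], [[0, 0, 0], [0, 0, 0], 1], [[0, 0, 0], [0, 0, 0], 1], [[0, 0, 0], [0, 0, 0], 1], [[0, 0, 0], [0, 0, 0], 1], [[0, 0, 0], [0, 0, 0], 1]]'

```text
t: 16.6
position: [494.0, -93.5, 55.3]
ee_rot: [-0.0, 1.0, 0.029, 0.0]
force: [-0.5, -0.3, -0.9]
gripper_width: -0.2
grasp_force: 0.0
```

Call:
move_arm --plan '[[[0, 0, 0], [0, 0, 0], 1], [[0, 0, 0], [0, 0, 0], 1], [[0, 0, 0], [0, 0, 0], 1], [[0, 0, 0], [0, 0, 0], 1], [[0, 0, 0], [0, 0, 0], 1], [[0, 0, 0], [0, 0, 0], 1], [[0, 0, 0], [0, 0, 0], 1], [[0, 0, 0], [0, 0, 0], 1]]'

```text
t: 17.4
position: [494.0, -93.5, 55.3]
ee_rot: [-0.0, 1.0, 0.029, -0.0]
force: [-0.4, -0.3, -0.0]
gripper_width: 0.1
grasp_force: 0.0
```

```bash
python3 - <<'E'
from h import *
c=look(("top",)); e=fins(c); print(e)
if abs(e[2])<8: print(robot.close_job())
E
```

```text
top t(after) 17.45 q [(0.98, np.float32(119.02)), (0.98, np.float32(118.84)), (0.98, np.float32(120.9))] tcp [ -0.5 -88.2  55.3] F [-0.15 -0.04  0.07]
[120.81 118.36   2.46]
the job is handed in; nothing more can be done
None
```

I handed the job in at about 17.5 s, with the carriage at rest, untouched, and its fin about 2.5 mm past the camera's fin by the top view (limit 12 mm); the hand-in call returned no verdict.

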